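# Show a milled frame plate to the inspection camera

### The job

Take the grey milled plate with the two windows out of the slotted rack, leaving the two orange blanks in their slots and the camera, the jar and the roll of tape as they are. Hold the plate up in front of the inspection camera: the middle of the plate on the line of sight, 150 mm in front of the lens, its flat face square to the lens (the lens looks somewhat downwards, so the plate leans) and its top edge level. Finish while still holding it there, steady in the air.

Things in the scene. Friction and masses are not known exactly. Their poses are not given: they have to be found in the camera images.
- plate_center (a point): centre of the loose grey aluminium frame plate, 94 x 100 x 8 mm, 0.11 kg, with two windows, standing on edge in a rack slot, top edge 110 mm above the bench. z: normal of its flat faces; y: up along its 100 mm height as it stands in the rack; x: along its 94 mm width. Its top bar (80 mm long, 15 mm high, 8 mm thick) can be pinched across the thickness, at its middle
- frame_plate: the same plate; origin at the middle of one flat face (4 mm from plate_center along -z), same axes
- rack: fixed rack: black base 110 x 225 x 10 mm, grey guide bars up to 40 mm above the bench; origin: centre of the underside. Three slots at y = -75, 0, +75 mm in its frame, each 11 mm wide along y, running along x; a plate stands on the base, 30 mm deep in its slot. Which plate stands in which slot varies
- blank_a: loose solid orange plastic blank plate, 94 x 8 x 100 mm, standing in another slot; to be left there. Origin at the middle of one flat face, its centre 4 mm along -y; x along the width, y the normal, z up
- blank_b: the second orange blank, same as the first
- lens (a point): middle of the lens front of the inspection camera (black ring light, 54 mm across, white ring) on its tilting white head. The lens looks along -x; y is level; z is the head's up. The head hangs on a steel column 20 mm thick, 436 mm tall, about 120 mm behind the lens, on a dark base 130 x 110 mm. Place, height and tilt vary
- focus (a point): the point where the middle of the plate must be held: on the lens's line of sight, 150 mm in front of the lens (190 to 300 mm above the bench); empty air. Same axes as the lens: -x is the viewing direction, y is level
- camera_height (a joint): height of the camera's carriage on the column, m; clamped, not to be moved (the tilt axis is 300 mm above the bench at 0)
- camera_tilt (a joint): downward tilt of the camera head, rad: 0 looks level, 0.5 looks 0.5 rad below level; clamped, not to be moved
- jar_center (a point): centre of a loose jar with a cream lid, 51 mm across, 49 mm tall, on the bench; bystander
- tape_center (a point): centre of a loose roll of wide orange-brown tape, 88 mm across, 50 mm tall, lying flat on the bench; bystander

How it is judged:
By the outcome, as a careful person would: the job done as asked, in the order asked, and still so for the second after the job is handed in, while the arm keeps its last pose, push and grip.
It also fails if it takes over 32 s, if anything falls off the work surface, if the arm or the gripper's body presses on something with over 40 N, if the wrist force passes 120 N, or if a joint passes its speed limit or range.

### The arm

A 6-joint arm with a two-finger parallel gripper is mounted at the origin on a cart in front of the work surface, level with it; the furniture and walls round the work are solid. World frame = base frame: x ahead of the robot, y to its left, z up, the work surface at z = 0. Lengths are in m, angles in rad, forces in N, time in s.
With the tool pointing down it reaches from about 0.3 to 0.825 m from the base axis. Payload 5.4 kg.
Tool frame: the origin (TCP) lies at the very end of the fingers, on their centre line; the grasp point (between the pads) lies 19 mm behind it; z points along the fingers, y is the line along which they close (so a half turn about z gives the same grasp; the last joint's range is limited). The gripper opens to 92 mm and grips with 3 to 60 N. Pads are 20 mm wide; open, the fingers measure 128 mm over their backs; the gripper's body (75 mm by 189 mm) begins 69 mm behind the grasp point.
Start: joints at [0.922, 0.158, 1.597, -0, 1.386, -0.21], TCP at [0.244, 0.521, 0.215] pointing down, gripper open.
Joint ranges: [-2.91, 2.91], [-0.94, 2.29], [0.18, 2.7], [-1.29, 4.43], [0.17, 2.64], [-3, 3]. Speed limits (rad/s): [2.57, 2.57, 3.14, 3.14, 3.14, 3.14].

### API

Orientations are given as a rotation vector (axis times angle).
In Python, from workcell import bot gives the robot as it stands. Calls block until the motion is done:
- bot.goto(position, orientation): joint-space move of the TCP to a pose.
- bot.line_to(position, rot=None, max_speed=0.15): straight line of the TCP; rot=None keeps the orientation; max_speed is the mean speed in m/s.
- bot.set_joints(angles): joint-space move.
- bot.set_gripper(opening, newtons=None): opening from 0.0 (shut) to 1.0 (fully open); newtons is the grip in N (None keeps the last); returns when the fingers have stopped.
- bot.hold(seconds).
- bot.inverse_kinematics(position, orientation): joint angles nearest the present ones, or None.
- bot.read_camera(name): name is "side" or "top"; returns a dict with "pixels" (420x560x3 uint8, blue, green, red), "fx", "fy", "cx", "cy" (pixels), "k1" (the pictures are not rectified: a ray, as slopes to the right and down, at radius r is drawn at 1 + k1 r^2 times it, then the intrinsics apply), "R" (3x3) and "t" (3): a world point X has camera coordinates R X + t. Camera axes: x right, y down, z forward; pixel columns grow to the right and rows downward; lengths in m; the calibration is good to about 2 mm. A picture is of the moment at which its call begins. There is no depth.
A pose or a line that the arm cannot do raises bot.MotionError and nothing moves.
- bot.job_done(): hands the job in; it is judged then, once.
Readings, each from a call of its own:
- bot.current_clock(): time.
- bot.current_joints(): joint angles.
- bot.current_joint_vel(): joint speeds.
- bot.current_effort(): joint torques, N m.
- bot.current_ee_pos(): TCP position.
- bot.current_tool_rot(): TCP orientation.
- bot.current_contact_force(): force on the tool from outside, world axes, zero at the start.
- bot.current_ft_torque(): the same for the moment, N m.
- bot.current_opening(): opening from 0.0 (shut) to 1.0 (fully open).
- bot.current_grip_force(): force on a finger pad.
Only numpy, scipy, OpenCV 4.12 (cv2) and the standard library are available. Lean on these libraries where they do the work, as an engineer would, in place of code of your own. Each camera call takes 0.05 s, during which the arm holds its last target. There are 200 camera calls.

## Working session

There is one attempt and no reset: what is moved stays moved. The work goes in short steps, each a Python script; the robot and the scene stay as the last script left them, time stands still between calls to the robot, and variables do not carry over. Pictures are saved under pics/ and viewed, at most 10 in all, crops included, and the job is handed in when it is done.

```bash
mkdir -p pics; ls; python3 - <<'E'
from workcell import bot
import cv2,pickle
d={}
for n in("side","top"):
    c=bot.read_camera(n); d[n]=c; cv2.imwrite(f"pics/{n}0.png",c["pixels"]); print(n,c["fx"],c["fy"],c["cx"],c["cy"],c["k1"],c["R"],c["t"])
pickle.dump(d,open("cal.pkl","wb"))
print(bot.current_tool_rot(),bot.current_clock())
E
```

```text
pics
side 450.30146994848803 450.30146994848803 279.2523244666067 207.2911058337691 -0.11450808731260502 [[-0.99968021  0.02516838  0.0024569 ]
 [ 0.00706723  0.37134422 -0.92846838]
 [-0.0242804  -0.9281541  -0.37140333]] [0.5885117  0.13569107 1.26716519]
top 449.2499124735692 449.2499124735692 277.7762364087674 208.2831698712998 0.04644870844423734 [[-0.01571696 -0.99980849  0.01166001]
 [-0.99768534  0.01490985 -0.06634504]
 [ 0.06615849 -0.01267577 -0.99772861]] [0.05410723 0.62356513 1.49356433]
[-6.83573075e-01 -3.06564032e+00  2.33834926e-03] 0.1
```

View pics/side0.png

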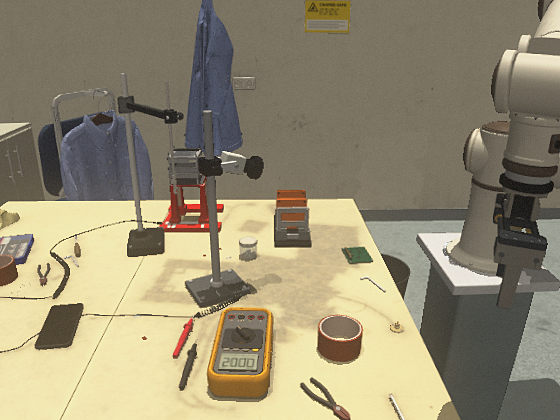

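View pics/top0.png

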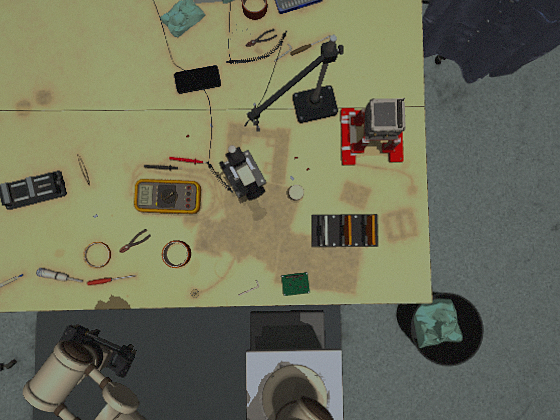

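```bash
python3 - <<'E'
import cv2,numpy as np
t=cv2.imread("pics/top0.png");s=cv2.imread("pics/side0.png")
def crop(im,x,y,w,h,k,step=10):
    o=cv2.resize(im[y:y+h,x:x+w],None,fx=k,fy=k,interpolation=cv2.INTER_CUBIC)
    for i in range(0,w,step):
        cv2.line(o,(i*k,0),(i*k,6),(0,0,255),1); cv2.putText(o,str(x+i),(i*k,16),0,.35,(0,0,255))
    for i in range(0,h,step):
        cv2.line(o,(0,i*k),(6,i*k),(0,0,255),1); cv2.putText(o,str(y+i),(8,i*k+4),0,.35,(0,0,255))
    return o
a=crop(t,300,200,90,60,8); cv2.imwrite("pics/tr.png",a)
a=crop(s,255,180,80,75,8); cv2.imwrite("pics/sr.png",a)
a=np.hstack([crop(t,205,135,75,75,5),np.zeros((375,5,3),np.uint8),crop(s,185,135,84,75,5)]);cv2.imwrite("pics/cam.png",a)
E
```

```text
(no output)
```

View pics/tr.png

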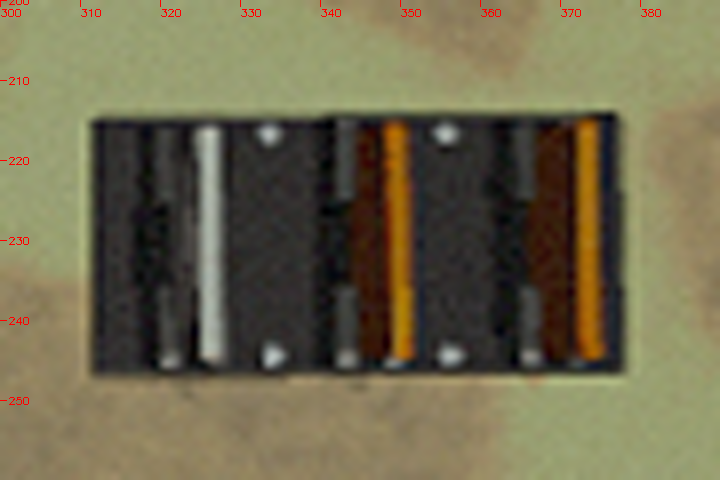

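View pics/sr.png

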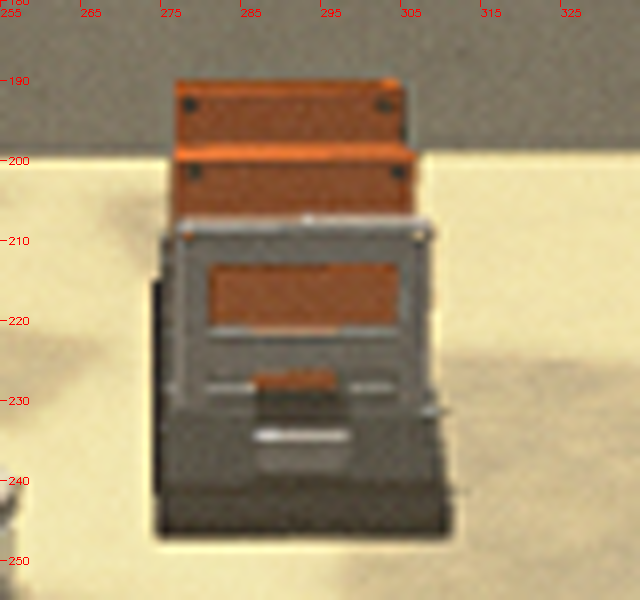

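View pics/cam.png

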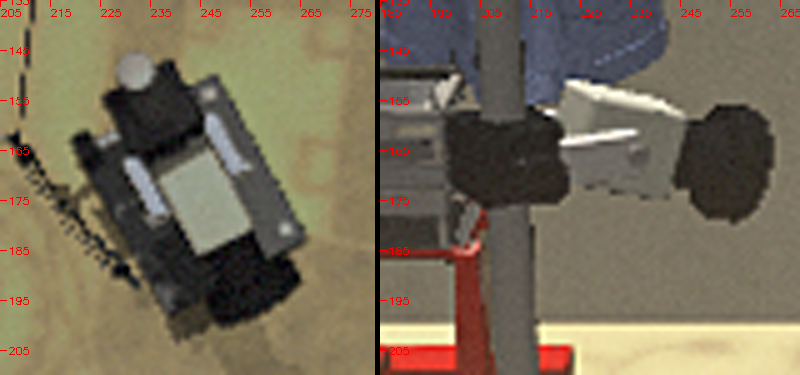

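Side view: the plate stands nearest to the side camera, with its top edge at about (276–309, 208). Top view: its top edge runs from (325,216) to (327,245). The lens ring is at about (254,168) in the side view and (252,192) in the top view. I'll enlarge the head with the contrast stretched.

```bash
python3 - <<'E'
import cv2,numpy as np
t=cv2.imread("pics/top0.png");s=cv2.imread("pics/side0.png")
def crop(im,x,y,w,h,k,step=5):
    o=cv2.resize(im[y:y+h,x:x+w],None,fx=k,fy=k,interpolation=cv2.INTER_CUBIC)
    o=(255*(o/255.)**.5).astype(np.uint8)
    for i in range(0,w,step):
        cv2.line(o,(i*k+k//2,0),(i*k+k//2,6),(0,0,255),1); cv2.putText(o,str(x+i),(i*k,16),0,.35,(0,0,255))
    for i in range(0,h,step):
        cv2.line(o,(0,i*k+k//2),(6,i*k+k//2),(0,0,255),1); cv2.putText(o,str(y+i),(8,i*k+8),0,.35,(0,0,255))
    return o
a=np.hstack([crop(t,223,155,50,50,8),crop(s,218,142,50,50,8)]);cv2.imwrite("pics/head.png",a)
E
```

```text
(no output)
```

View pics/head.png

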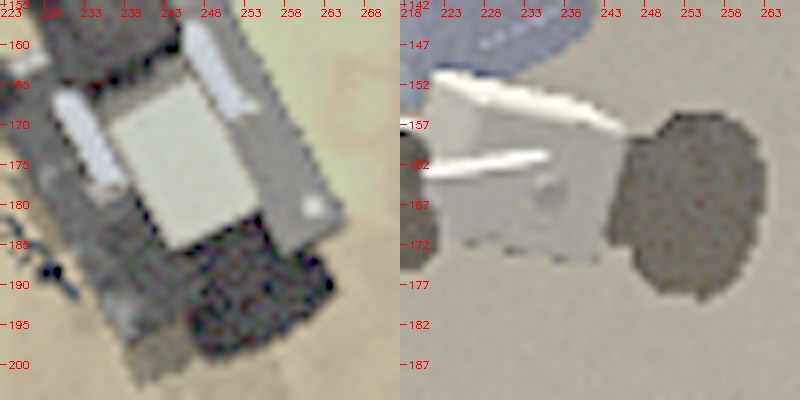

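```bash
cat > h.py <<'E'
import numpy as np,pickle
from scipy.optimize import least_squares
from scipy.spatial.transform import Rotation as Ro
d=pickle.load(open("cal.pkl","rb"))
def proj(n,X):
    c=d[n]; p=np.atleast_2d(X)@c["R"].T+c["t"]; s=p[:,:2]/p[:,2:]; s=s*(1+c["k1"]*(s**2).sum(1,keepdims=True))
    return s*[c["fx"],c["fy"]]+[c["cx"],c["cy"]]
def unproj_z(n,uv,z):
    return least_squares(lambda q:(proj(n,[q[0],q[1],z])[0]-uv),[.5,0]).x
E
cat > fit.py <<'E'
from h import *
print("cams",[-c["R"].T@c["t"] for c in d.values()])
pe=[unproj_z("top",u,.11) for u in([325.6,215.2],[326.1,244.7])]; print("plate",pe,"mid",np.mean(pe,0),np.linalg.norm(pe[0]-pe[1]))
pl=[unproj_z("side",u,.11) for u in([275.1,208.2],[308.3,207.5])]; print("plate side",pl,np.mean(pl,0))
for u in([311.5,214.5],[376.8,213.8],[377.5,246],[311.5,246.3]): print("rack z.01",unproj_z("top",u,.01))
col=least_squares(lambda X:np.r_[proj("top",X)[0]-[231,149],proj("side",X)[0]-[208.5,111]],[.6,0,.4]).x
colxy=unproj_z("top",[231,149],.436); print("col",col,colxy)
tt=np.linspace(0,2*np.pi,60)
top4=np.array([[235.9,170.75],[246.25,164.25],[254.75,180.75],[244.4,185.75]])
S=[("side",(1,0),(263.1,164)),("side",(0,-1),(254.4,155.25)),("side",(0,1),(255,178.75)),("side",(1,-1),(261.5,159)),("side",(1,1),(260.6,175.2)),
("top",(1,0),(264.6,190.5)),("top",(0,1),(250,199.25)),("top",(.46,.89),(257.5,196.6)),("top",(-.89,.46),(247.9,198.9)),("top",(1,-1),(264.2,189.5))]
def axes(yaw,tilt):
    h=np.array([np.cos(yaw),np.sin(yaw),0]); z=np.array([0,0,1.])
    v=np.cos(tilt)*h-np.sin(tilt)*z; up=np.sin(tilt)*h+np.cos(tilt)*z
    return v,np.cross(up,-v),up   # x=-v, y=z×x
def res(p):
    L=p[:3];v,y,up=axes(p[3],p[4]);f,w,ht,hb,l,th,cd=p[5:]
    P=lambda a,b,c:L-v*a+y*b+up*c
    cy=y*np.sign(y[1]) # side toward +y world
    Q=lambda a,b,c:L-v*a+cy*b+up*c
    BL,BR,FR,FL=Q(f+l,w,ht),Q(f+l,-w,ht),Q(f,-w,ht),Q(f,w,ht)
    r=list((proj("top",[BL,BR,FR,FL])-top4).ravel())
    r+=list(proj("side",FL)[0]-[246,158.2])+list(proj("side",Q(f,w,-hb))[0]-[243.2,174.3])
    # silhouette upper & lower lines
    b=proj("side",[Q(f+l,w,-hb),Q(f,w,-hb)]);e=b[1]-b[0];e/=np.linalg.norm(e);q=np.array([223,171.6])-b[0];r.append(e[0]*q[1]-e[1]*q[0])
    ring=np.array([L-v*a+.027*(np.cos(t)*y+np.sin(t)*up) for a in(0,th) for t in tt])
    pr={n:proj(n,ring) for n in d}
    for n,k,o in S:
        k=np.array(k)/np.linalg.norm(k); r.append((pr[n]@k).max()-k@o)
    # column in head plane, ~cd behind
    C=np.r_[colxy,0];h=np.array([np.cos(p[3]),np.sin(p[3])])
    dl=(L[:2]-colxy); r.append((h[0]*dl[1]-h[1]*dl[0])/.003); r.append((np.hypot(*dl)-.12)/.02)
    r.append((ht-hb)/.005)
    return np.array(r)
yaw0=np.arctan2(-.46,-.89)
p0=np.r_[colxy+.12*np.array([np.cos(yaw0),np.sin(yaw0)]),.28,yaw0,.2,.03,.02,.025,.025,.05,.015,.12]
o=least_squares(res,p0,loss="soft_l1"); p=o.x
J=o.jac; print("p",p.round(4)); print("res",res(p).round(2)); print("sd",np.sqrt(np.diag(np.linalg.pinv(J.T@J)))[:5])
v,y,up=axes(p[3],p[4]); F=p[:3]+.15*v; print("focus",F,"v",v,"up",up)
np.savez("lens.npz",F=F,v=v,y=y,up=up,L=p[:3])
E
python3 fit.py
```

```text
cams [array([0.61813182, 1.11092458, 0.59516833]), array([0.52416023, 0.06373168, 1.53091143])]
plate [array([ 0.59414929, -0.10552451]), array([ 0.50099036, -0.10493497])] mid [ 0.54756982 -0.10522974] 0.09316080012334446
plate side [array([ 0.59857461, -0.09470058]), array([ 0.50222365, -0.09829974])] [ 0.55039913 -0.09650016]
rack z.01 [ 0.60216901 -0.06964783]
rack z.01 [ 0.60124261 -0.29111849]
rack z.01 [ 0.49244923 -0.29006817]
rack z.01 [ 0.49473078 -0.06738644]
col [0.74336663 0.16249485 0.43454464] [0.74450931 0.16250175]
p [ 0.6448  0.1069  0.2941 -2.6355  0.2799  0.04    0.0158  0.0191  0.0179
  0.0479  0.      0.12  ]
res [-0.07 -0.27 -0.11  0.39  0.11 -0.64  0.26  0.16  0.52  0.21 -0.38 -0.01
 -0.04 -0.36 -0.31 -0.03  0.82 -0.04  0.21  0.5  -0.48  0.42  0.13  0.09
 -0.29  0.25]
sd [0.00152938 0.00172517 0.00154073 0.02645284 0.03964517]
focus [0.51866563 0.03701367 0.25266766] v [-0.84061362 -0.46589702 -0.27624032] up [-0.24161287 -0.13391018  0.96108859]
```

```bash
cat >> h.py <<'E'
def rv(z,y):
    z=z/np.linalg.norm(z); y=y-z*(y@z); y/=np.linalg.norm(y)
    return Ro.from_matrix(np.c_[np.cross(y,z),y,z]).as_rotvec()
E
python3 - <<'E'
from h import *
from workcell import bot
l=np.load("lens.npz"); a=-.006 # plate dir ~ rack
n=np.array([np.sin(.006),np.cos(.006),0]); g=np.array([.548,-.105])
for s in(1,-1):
    r0=rv(np.array([0,0,-1.]),s*n); print("grasp",s,bot.inverse_kinematics([*g,.0835],r0),bot.inverse_kinematics([*g,.3],r0))
    r1=rv(-l["up"],s*l["v"]); print("final",s,bot.inverse_kinematics(l["F"]+.0235*l["up"],r1))
E
```

```text
grasp 1 [-0.40588712  0.25304884  1.76123774  0.          1.12730607 -1.97068345] [-0.40588712  0.07055066  1.52520954  0.          1.54583245 -1.97068345]
final 1 [-0.30036235 -0.25038981  1.89695012  0.20819863  1.30427828  2.29939694]
grasp -1 [-4.05887124e-01  2.53048839e-01  1.76123774e+00 -4.44089210e-16
  1.12730607e+00  1.17090920e+00] [-4.05887124e-01  7.05506634e-02  1.52520954e+00 -4.44089210e-16
  1.54583245e+00  1.17090920e+00]
final -1 [-0.30036235 -0.25038981  1.89695012  0.20819863  1.30427828 -0.84219571]
```

```bash
python3 - <<'E'
from h import *
from workcell import bot
import cv2
n=np.array([np.sin(.006),np.cos(.006),0]); g=[.548,-.105]
r0=rv(np.array([0,0,-1.]),n)
bot.set_gripper(.5,30)
for p in([.3,.2,.32],[.37,-.1,.28],[*g,.17]):
    bot.goto(p,r0)
    print(p,bot.current_clock(),bot.current_contact_force())
bot.line_to([*g,.0835],max_speed=.1)
print(bot.current_clock(),bot.current_contact_force(),bot.current_ee_pos())
t=bot.read_camera("top")["pixels"];s=bot.read_camera("side")["pixels"]
k=6;a=np.hstack([cv2.resize(t[185:265,295:360],None,fx=k,fy=k),cv2.resize(s[170:250,260:325],None,fx=k,fy=k)]);cv2.imwrite("pics/grasp.png",a)
E
```

```text
[0.3, 0.2, 0.32] 2.2 [ 0.18156133 -0.2247851   0.04318229]
[0.37, -0.1, 0.28] 3.3833 [0.07833808 0.32758272 0.14400456]
[0.548, -0.105, 0.17] 4.2333 [0.76293252 0.10261991 0.24512024]
5.25 [0.25327271 0.56935161 0.16444389] [ 0.54862836 -0.1052885   0.08433632]
```

View pics/grasp.png

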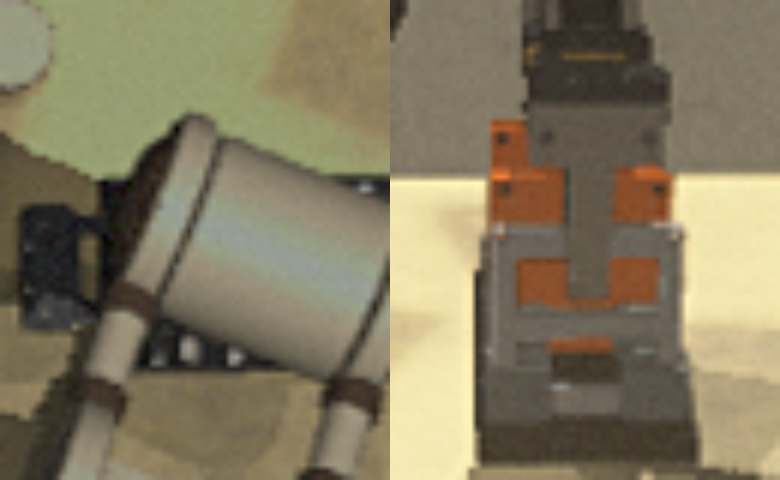

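Side view: the finger is centred on the plate (column 590 in the crop, plate spanning 495–680), with its tip inside the upper window. I'll grip, lift and carry it.

```bash
python3 - <<'E'
from h import *
from workcell import bot
import cv2
l=np.load("lens.npz");F,v,up=l["F"],l["v"],l["up"]
bot.set_gripper(0,40); print(bot.current_opening(),bot.current_grip_force(),bot.current_contact_force())
p=bot.current_ee_pos(); bot.line_to([p[0],p[1],.135],max_speed=.06); print(bot.current_contact_force())
bot.line_to([p[0],p[1],.28],max_speed=.15)
print(bot.current_opening(),bot.current_contact_force(),bot.current_clock())
r1=rv(-up,-v); T=F+.0235*up
bot.goto(T+.07*v,r1); print(bot.current_clock())
bot.line_to(T,max_speed=.06); bot.hold(.3)
print(bot.current_clock(),T,bot.current_ee_pos(),r1,bot.current_tool_rot(),bot.current_opening())
t=bot.read_camera("top")["pixels"];s=bot.read_camera("side")["pixels"]
cv2.imwrite("pics/t1.png",t);cv2.imwrite("pics/s1.png",s)
k=6
f=lambda im:(255*(im/255.)**.6).astype(np.uint8)
a=np.hstack([cv2.resize(f(t)[150:245,220:285],None,fx=k,fy=k),cv2.resize(f(s)[120:215,240:308],None,fx=k,fy=k)]);cv2.imwrite("pics/fin.png",a)
E
```

```text
0.08772909552179807 39.99986529350281 [-0.41715231  0.33228544 -0.4977044 ]
[ 0.0220352  -0.4270079  -1.11639219]
0.088055047312003 [ 0.20787755 -0.83937979 -1.99405328] 8.125
9.0667
10.6833 [0.51298773 0.03386678 0.27525324] [0.51292625 0.03375942 0.27528012] [1.5115364  2.56591214 0.36143619] [1.51174417 2.56564539 0.36139577] 0.08921913820318796
```

View pics/fin.png

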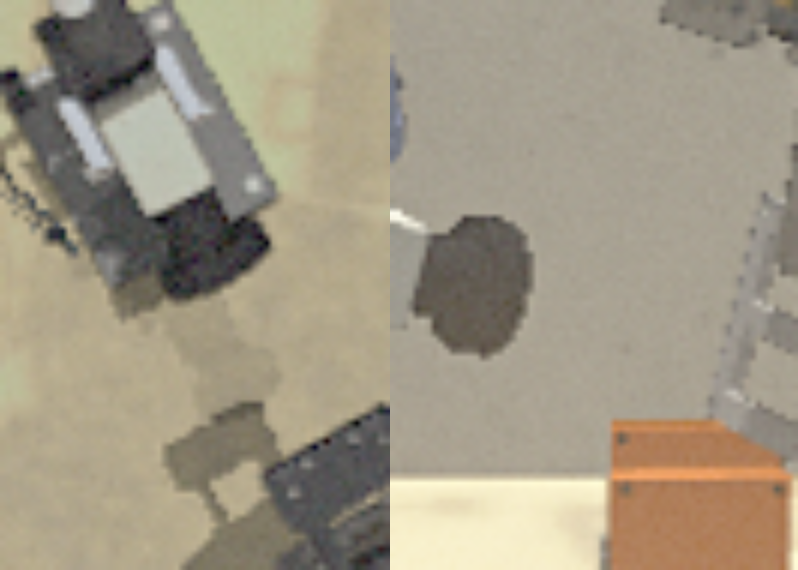

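The plate hangs in front of the lens. In the side view the lens ring spans crop (415–530, 215–355), and the plate's near edge runs from (765,195) to (715,415). Tilt is the least certain value, so I'll refit it using ring contours at subpixel accuracy and the box edges.

```bash
cat > fit2.py <<'E'
import io,contextlib
with contextlib.redirect_stdout(io.StringIO()): exec(open("fit.py").read())
import cv2
from scipy.spatial import ConvexHull
K=8
def contour(im,x,y,w,h,thr,seed):
    g=cv2.GaussianBlur(cv2.resize(cv2.cvtColor(im,6)[y:y+h,x:x+w],None,fx=K,fy=K,interpolation=cv2.INTER_CUBIC),(0,0),3)
    cs,_=cv2.findContours((g<thr).astype(np.uint8),0,1); 
    c=max(cs,key=cv2.contourArea)[:,0]; return (c+.5)/K-.5+[x,y]
s=cv2.imread("pics/side0.png");t=cv2.imread("pics/top0.png")
g=cv2.cvtColor(s,6); print("ring,bg",g[167,255],g[167,267],"box",g[166,240])
cs=contour(s,246,148,25,36,(int(g[167,255])+int(g[167,267]))//2,None)
gt=cv2.cvtColor(t,6); print("top ring,bg",gt[192,254],gt[197,262],gt[192,268])
ct=contour(t,240,182,32,24,(int(gt[192,254])+int(gt[192,268]))//2,None)
cs=cs[(cs[:,0]>251)]
ct=ct[(ct@[.46,.89]>np.dot([.46,.89],[258,189.5]))&(ct[:,0]>250)&(ct[:,0]<266)]
cs,ct=cs[::6],ct[::6]; print(len(cs),len(ct),cs.max(0),cs.min(0),ct.max(0))
def hull(P):
    return P[ConvexHull(P).vertices].astype(np.float32)[:,None]
tt=np.linspace(0,2*np.pi,60,endpoint=False)
def res2(p):
    L=p[:3];v,y,up=axes(p[3],p[4])
    ring=np.array([L-v*a+.027*(np.cos(q)*y+np.sin(q)*up) for a in(0,p[10]) for q in tt])
    r=[]
    for n,c in(("side",cs),("top",ct)):
        h=hull(proj(n,ring)); r+=[.35*cv2.pointPolygonTest(h,(float(a),float(b)),True) for a,b in c]
    base=res(p); return np.r_[r,base[:13],base[23:]]
p=np.r_[p]; p[10]=.01
for nm,sel in(("all",res2),):
    o=least_squares(sel,p,loss="soft_l1",f_scale=.5,diff_step=1e-4,x_scale=np.r_[[.003]*3,.03,.03,[.003]*7]); q=o.x; r=sel(q)
    print(q.round(4)); m=len(cs); print("rms side",(r[:m]/.35).std(),"top",(r[m:m+len(ct)]/.35).std(),r[-16:].round(2))
    v,y,up=axes(q[3],q[4]); print("F",q[:3]+.15*v)
    for dt in(-.08,-.04,.04,.08): # profile over tilt
        f=lambda u:sel(np.r_[u[:4],q[4]+dt,u[4:]]); u=least_squares(f,np.delete(q,4),loss="soft_l1",f_scale=.5,diff_step=1e-4,x_scale=np.r_[[.003]*3,.03,[.003]*7]); print(dt,u.cost,o.cost,u.x[:4])
np.savez("lens2.npz",F=q[:3]+.15*v,v=v,up=up)
# plate check: gripper-held edge in side pic as seen vs predicted
l=np.load("lens.npz")
for a in(.043,.047): 
    y0=l["y"]*np.sign(l["y"][1])
    print(proj("side",[l["F"]+a*y0+c*l["up"] for c in(.05,-.05)]))
E
python3 fit2.py
```

```text
ring,bg 31 111 box 105
top ring,bg 13 128 130
50 26 [263.0625 179.0625] [251.1875 155.5625] [264.5625 199.8125]
[ 0.6443  0.1066  0.2936 -2.6346  0.2923  0.0409  0.0159  0.0191  0.0183
  0.0479  0.0107  0.12  ]
rms side 0.26386816437055205 top 0.26481924876178436 [-0.08 -0.24 -0.07  0.38  0.15 -0.67  0.25  0.17  0.53  0.16 -0.58  0.09
  0.11  0.08 -0.26  0.15]
F [0.51874227 0.03680392 0.25037912]
-0.08 2.6520339409275113 1.1906694039831194 [ 0.643417    0.10569228  0.29437325 -2.63520002]
-0.04 1.599277033202309 1.1906694039831194 [ 0.6438133   0.10619481  0.29413004 -2.63609788]
0.04 1.5239773251772581 1.1906694039831194 [ 0.64479332  0.10696609  0.29293144 -2.63458539]
0.08 2.2751586111227353 1.1906694039831194 [ 0.64522521  0.1074521   0.29242933 -2.63627331]
[[323.0576647  159.54187475]
 [312.42097367 198.93602587]]
[[324.03145174 159.93733951]
 [313.34534708 199.4377889 ]]
```

```bash
python3 - <<'E'
from h import *
from workcell import bot
import cv2
l=np.load("lens2.npz");F,v,up=l["F"],l["v"],l["up"]
r1=rv(-up,-v); T=F+.0235*up
bot.line_to(T,r1,max_speed=.03); bot.hold(.5)
print(bot.current_clock(),T-bot.current_ee_pos(),bot.current_grip_force(),bot.current_contact_force())
s=bot.read_camera("side")["pixels"]; t=bot.read_camera("top")["pixels"]
y=np.cross(up,-v)
C=proj("side",[F+a*y+c*up+e*v for e in(.004,-.004) for a,c in((.047,.05),(.047,-.05),(-.047,-.05),(-.047,.05))]); print(C)
k=6;x0,y0=260,125; im=cv2.resize((255*(s/255.)**.6).astype(np.uint8)[y0:y0+90,x0:x0+85],None,fx=k,fy=k,interpolation=cv2.INTER_CUBIC)
for u in C: cv2.circle(im,tuple(((u-[x0,y0]+.5)*k).astype(int).tolist()),3,(0,0,255),1)
cv2.imwrite("pics/chk.png",im); cv2.imwrite("pics/s2.png",s); cv2.imwrite("pics/t2.png",t)
E
```

```text
11.5333 [-1.86810290e-05 -3.99378260e-05 -4.07183117e-06] 39.99948441982269 [-0.05160113  0.04951543 -2.35240739]
[[325.43912007 161.11260545]
 [314.37281521 200.41667284]
 [293.92166127 189.31697499]
 [303.91428886 152.36450404]
 [322.88359433 160.61913774]
 [311.817385   200.09666638]
 [291.44836029 188.97514422]
 [301.43752309 151.87180561]]
```

View pics/chk.png

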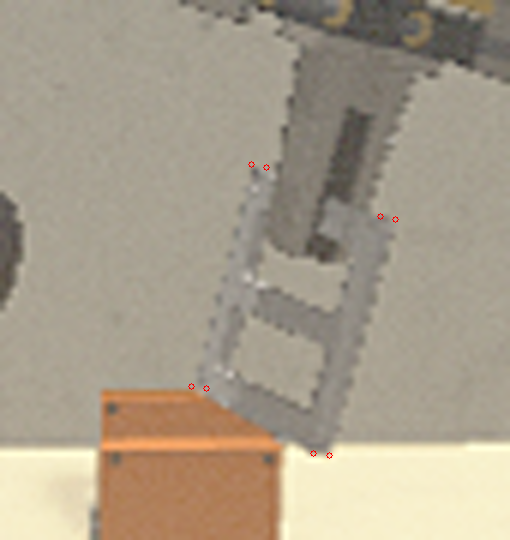

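The predicted plate corners match the picture to about 1 px: near side (395,219) and (329,455), far side (251,164) and (192,387). The pose is right, so I'll hand it in.

```bash
python3 -c "
from workcell import bot
print(bot.current_clock(),abs(bot.current_joint_vel()).max(),bot.current_opening());print(bot.job_done())"
```

```text
11.6333 0.0022247157874292203 0.08706244424948419
the job is handed in; nothing more can be done
None
```

The job is handed in: the plate is held steady at my estimate of the focus point, square to the lens and top edge level, within about 2–3 mm and 1–2°; the clock read 11.6 s, and I didn't touch the blanks, camera, jar or tape.

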